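# Build the layered cake from rounds of the right size

## Task

Two in-between rounds, larger than the small ones and smaller than the large ones, fit no board: the sponge with which someone began the cake on the gold board, and a chocolate one among the other rounds; take the sponge off first, and see that both end up lying flat in the black reject tray, side by side. Build the cake, one neat centred stack on the board, from every round whose diameter matches the board's white circle, in this order from the bottom, leaving out any flavour that is missing in that size: sponge, pistachio, white mousse, raspberry, chocolate, and last the strawberry topper of the same size, berry up. When the cake stands complete, press the red call button; leave the board in the middle of the stand, keep rounds of other sizes off the stand, and do not shove the cream tub that stands among the rounds.

Things in the scene. Friction and masses are not known exactly. Their poses are not given: they have to be found in the camera images.
- stand: fixed round white cake stand, 130 mm across, top 30 mm above the counter; origin at the centre of its underside, on the counter
- board_small: gold cake board, 72 mm across, 4 mm thick, 300 g, lying on the middle of the stand and meant to stay there, with a printed white circle 48 mm across at its centre: the size of the rounds that belong on it. Only one of the two boards is there at a time. Origin at the centre of its underside; z up
- board_large: gold cake board, 92 mm across, 4 mm thick, 300 g, lying on the middle of the stand and meant to stay there, with a printed white circle 68 mm across at its centre: the size of the rounds that belong on it. Only one of the two boards is there at a time. Origin at the centre of its underside; z up
- sponge_small: loose golden sponge cake round, a firm flat disc 48 mm across, 22 mm thick, 30 g or so; origin at the disc's centre, z its axis; either face may be up; may be absent
- pistachio_small: loose green pistachio cake round, a firm flat disc 48 mm across, 22 mm thick, 30 g or so; origin at the disc's centre, z its axis; either face may be up; may be absent
- mousse_small: loose white firm-frozen mousse cake round, a firm flat disc 48 mm across, 22 mm thick, 30 g or so; origin at the disc's centre, z its axis; either face may be up; may be absent
- raspberry_small: loose raspberry-red cake round, a firm flat disc 48 mm across, 22 mm thick, 30 g or so; origin at the disc's centre, z its axis; either face may be up; may be absent
- chocolate_small: loose dark chocolate cake round, a firm flat disc 48 mm across, 22 mm thick, 30 g or so; origin at the disc's centre, z its axis; either face may be up; may be absent
- topper_small: loose finishing round: cream-coloured disc 48 mm across, 22 mm thick, with six dark dots round its edge and a 24 mm high red strawberry fixed on the middle of its top face; origin at the disc's centre, z up through the strawberry
- sponge_large: loose golden sponge cake round, a firm flat disc 68 mm across, 22 mm thick, 55 g or so; origin at the disc's centre, z its axis; either face may be up; may be absent
- pistachio_large: loose green pistachio cake round, a firm flat disc 68 mm across, 22 mm thick, 55 g or so; origin at the disc's centre, z its axis; either face may be up; may be absent
- mousse_large: loose white firm-frozen mousse cake round, a firm flat disc 68 mm across, 22 mm thick, 55 g or so; origin at the disc's centre, z its axis; either face may be up; may be absent
- raspberry_large: loose raspberry-red cake round, a firm flat disc 68 mm across, 22 mm thick, 55 g or so; origin at the disc's centre, z its axis; either face may be up; may be absent
- chocolate_large: loose dark chocolate cake round, a firm flat disc 68 mm across, 22 mm thick, 55 g or so; origin at the disc's centre, z its axis; either face may be up; may be absent
- topper_large: loose finishing round: cream-coloured disc 68 mm across, 22 mm thick, with six dark dots round its edge and a 24 mm high red strawberry fixed on the middle of its top face; origin at the disc's centre, z up through the strawberry
- berry_small (a point): tip of the strawberry on topper_small, 35 mm above the disc's centre
- berry_large (a point): tip of the strawberry on topper_large, 35 mm above the disc's centre
- wrong_sponge: golden sponge disc of a wrong size, 58 mm across, 22 mm thick, lying on the gold board at the start; origin at the disc's centre
- wrong_chocolate: dark chocolate disc of the same wrong size, 58 mm across, 22 mm thick, lying on the counter among the other rounds; origin at the disc's centre
- reject_tray: fixed open black tray, outside 150 mm (its x) by 130 mm (its y), walls 35 mm high and 4 mm thick, floor 4 mm thick; origin at the centre of its underside
- bell_top (a point): middle of the top of the red call button (36 mm across) in its low round steel housing (52 mm across, 12 mm high) on the counter; pressed straight down
- bell (a joint): travel of the red call button: 0 up, 0.006 m fully down (about 5 N), springs back
- tub: bystander: cream tub, 66 mm across, 50 mm high, stands among the rounds; origin at the centre of its underside
Things that resemble listed ones, but are neither listed nor needed, are in the scene too. What is shaped like the mousse_small but turquoise is not meant.

How it is judged:
On the way, in this order (a step that is already met when the one before it is completed fails the run):
1. the wrong sponge round is off the board and in the reject tray (x of wrong_sponge in the frame of reject_tray between -0.06 and 0.06 m and y of wrong_sponge in the frame of reject_tray between -0.05 and 0.05 m and z of wrong_sponge in the frame of reject_tray below 0.03 m), for 0.2 s.
2. the sponge round of the board's size, if there is one, is centred on the stack (horizontal distance between sponge_small and board_small below 0.01 m and z of sponge_small in the frame of board_small between 0.008 and 0.021 m and horizontal distance between sponge_large and board_large below 0.01 m and z of sponge_large in the frame of board_large between 0.008 and 0.021 m), for 0.2 s.
3. the pistachio round of the board's size, if there is one, is centred on the stack (horizontal distance between pistachio_small and board_small below 0.01 m and z of pistachio_small in the frame of board_small between 0.008 and 0.043 m and horizontal distance between pistachio_large and board_large below 0.01 m and z of pistachio_large in the frame of board_large between 0.008 and 0.043 m), for 0.2 s.
4. the mousse round of the board's size, if there is one, is centred on the stack (horizontal distance between mousse_small and board_small below 0.01 m and z of mousse_small in the frame of board_small between 0.008 and 0.065 m and horizontal distance between mousse_large and board_large below 0.01 m and z of mousse_large in the frame of board_large between 0.008 and 0.065 m), for 0.2 s.
5. the raspberry round of the board's size, if there is one, is centred on the stack (horizontal distance between raspberry_small and board_small below 0.01 m and z of raspberry_small in the frame of board_small between 0.008 and 0.087 m and horizontal distance between raspberry_large and board_large below 0.01 m and z of raspberry_large in the frame of board_large between 0.008 and 0.087 m), for 0.2 s.
6. the chocolate round of the board's size, if there is one, is centred on the stack (horizontal distance between chocolate_small and board_small below 0.01 m and z of chocolate_small in the frame of board_small between 0.008 and 0.109 m and horizontal distance between chocolate_large and board_large below 0.01 m and z of chocolate_large in the frame of board_large between 0.008 and 0.109 m), for 0.2 s.
7. the strawberry topper of the board's size is on top (horizontal distance between topper_small and board_small below 0.01 m and z of topper_small in the frame of board_small between 0.008 and 0.131 m and horizontal distance between topper_large and board_large below 0.01 m and z of topper_large in the frame of board_large between 0.008 and 0.131 m), for 0.2 s.
8. the red call button is pressed (value of joint bell above 0.004 m).
At the end, for the whole second after the job is handed in: Both wrong rounds flat in the reject tray; all rounds of the board's size, topper last, berry up, stacked in order, at rest, within 10 mm of the board's centre, tilt under 0.1 rad; other sizes over 75 mm away; board within 20 mm of the stand's centre; then button pressed (all of step 1 and all of step 2 and all of step 3 and all of step 4 and all of step 5 and all of step 6 and all of step 7 and x of wrong_chocolate in the frame of reject_tray between -0.06 and 0.06 m and y of wrong_chocolate in the frame of reject_tray between -0.05 and 0.05 m and z of wrong_chocolate in the frame of reject_tray below 0.03 m and linear speed of each of wrong_chocolate, sponge_small, pistachio_small, mousse_small, raspberry_small, chocolate_small, topper_small, sponge_large, pistachio_large, mousse_large, raspberry_large, chocolate_large, topper_large below 0.03 m/s and angle between the z axis of each of sponge_small, pistachio_small, mousse_small, raspberry_small, chocolate_small, topper_small and the z axis of board_small, either way round below 0.1 rad and horizontal distance between each of sponge_large, pistachio_large, mousse_large, raspberry_large, chocolate_large, topper_large and board_small above 0.075 m and horizontal distance between each of board_small, board_large and stand below 0.02 m and z of berry_small in the frame of board_small above 0.1 m and angle between the z axis of each of sponge_large, pistachio_large, mousse_large, raspberry_large, chocolate_large, topper_large and the z axis of board_large, either way round below 0.1 rad and horizontal distance between each of sponge_small, pistachio_small, mousse_small, raspberry_small, chocolate_small, topper_small and board_large above 0.075 m and z of berry_large in the frame of board_large above 0.1 m); the robot touches nothing.
It fails at once if the cream tub was shoved or knocked over (distance of tub from where it was at the start of the episode above 0.04 m or angle between tub's own z axis and vertical above 0.6 rad).
Of sponge_small, pistachio_small, mousse_small, raspberry_small, chocolate_small only 3 to 5 are there at a start; the rules pass over those that are not, and their reading is None.
Of sponge_large, pistachio_large, mousse_large, raspberry_large, chocolate_large only 3 to 5 are there at a start; the rules pass over those that are not, and their reading is None.
Of board_small, board_large only 1 to 1 are there at a start; the rules pass over those that are not, and their reading is None.
At some moment in a run one of wrong_sponge, wrong_chocolate may be knocked a few centimetres aside while the robot is not near it.
Once in a run the grip may slacken for a moment while it holds something.
It also fails if it takes over 210 s, if anything falls off the work surface, if the arm or the gripper's body presses on something with over 40 N, if the wrist force passes 120 N, or if a joint passes its speed limit or range.

## Robot

A 7-joint arm with a two-finger parallel gripper is mounted at the origin on the work surface. World frame = base frame: x ahead of the robot, y to its left, z up, the work surface at z = 0. Lengths are in m, angles in rad, forces in N, time in s.
With the tool pointing down it reaches from about 0.425 to 0.875 m from the base axis. Payload 4.7 kg.
Tool frame: the origin (TCP) lies at the very end of the fingers, on their centre line; the grasp point (between the pads) lies 19 mm behind it (arm.tcp_to_grasp is the distance from the TCP to the grasp point, in m); z points along the fingers, y is the line along which they close (so a half turn about z gives the same grasp; the last joint's range is limited). The gripper opens to 85 mm and grips with 20 to 120 N. Pads are 22 mm wide; open, the fingers measure 114 mm over their backs; the gripper's body (76 mm by 85 mm) begins 54 mm behind the grasp point. The pads swing forward as they close: fully open they stand 13 mm farther back than shut.
Start: joints at [-1.228, 0.321, -0.07, 1.45, 0.023, 1.371, -0.057], TCP at [0.21, 0.615, 0.231] pointing down, gripper open.
Joint ranges: [-2.86, 2.86], [-0.3, 2.09], [-1.38, 1.24], [0.06, 2.45], [-1.56, 4.7], [0.09, 2.05], [-2.69, 2.69]. Speed limits (rad/s): [2.57, 2.57, 3.14, 3.14, 3.14, 3.14, 3.14].

## Interface

Orientations are given as a unit quaternion [x, y, z, w].
In Python, from station import telemetry, optics, order, arm gives the robot as it stands.
- The arm moves only by the tool carry_out, never from a script. Its argument "motion" is text: rows parted by semicolons, each of 5 numbers parted by spaces: the opening, from 0 (shut) to 1 (fully open), then the shift along the tool's x, y, z in mm, then the turn about the tool's z in rad. In form: gripper x y z twist; .... A call has 1 to 10 rows; each row is the pose to reach, as a shift and turn from the pose commanded when the call began, along the tool's axes at that moment; what a row does not reach only later rows make up. A row lasts 1/8 s, in which the tool goes at most 62.5 mm and 10.7 degrees, less where a joint would pass 70% of its speed; a pose out of reach is approached as far as the arm can. A call with a gripper value outside its range is refused whole. The fingers move at their own pace and stop on an object; "squeeze" is the grip in N (left out, the last holds). Time passes only in rows, so rows that repeat a pose let the fingers close. It gives the time, the measured TCP pose, the force, the opening and the grip force at its end, in the units of the state.
- telemetry.state(): the state, without advancing time (a new reading comes with each control period).
- optics.snapshot(name): name is "side" or "top" or "wrist"; returns the picture (480x640x3 uint8, red, green, blue); there is no depth.
- optics.camera_params(name): a dict with "camera_matrix" (3x3 intrinsics, pixels), "k1" (the pictures are not rectified: a ray, as slopes to the right and down, at radius r is drawn at 1 + k1 r^2 times it, then the intrinsics apply), "rvec" (rotation vector, rad) and "tvec" (3), from world to camera coordinates, as OpenCV has them. Camera axes: x right, y down, z forward; pixel columns grow to the right and rows downward; lengths in m; the calibration is good to about 2 mm. A picture is of the moment at which its call begins: read the wrist's pose just before it. camera_params takes no time and is no camera call; for the wrist camera it gives the pose at the moment of the call.
- order.sign_off(): hands the job in; it is judged then, once.
The state is a dict: "time": time; "joints": joint angles; "joint_velocities": joint speeds; "joint_torque": joint torques, N m; "position": TCP position; "ee_rot": TCP orientation; "contact_force": force on the tool from outside, world axes, zero at the start; "wrist_torque": the same for the moment, N m; "finger_gap": opening from 0.0 (shut) to 1.0 (fully open); "finger_force": force on a finger pad.
Only numpy, scipy, OpenCV 4.12 (cv2) and the standard library are available. Lean on these libraries where they do the work, as an engineer would, in place of code of your own. Each camera call takes 0.05 s, during which the arm holds its last target. There are 200 camera calls.

## Working session

There is one attempt and no reset: what is moved stays moved. The work goes in short steps, Python scripts to look and compute and a tool call to move; the robot and the scene stay as the last step left them, time stands still between calls to the robot, and variables do not carry over. Pictures are saved under pics/ and viewed, at most 15 in all, crops included, and the job is handed in when it is done.

Besides the shell and the picture viewer there is one more tool, called after "Request:" as name(argument=value, ...), one argument or row to a line, values as JSON. carry_out: Moves the arm, as the interface text tells. Its arguments: {"type":"object","properties":{"motion":{"type":"string"},"squeeze":{"type":"number"}},"required":["motion"]}

```bash
mkdir -p pics
cat > h.py <<'E'
import numpy as np, cv2
from station import telemetry, optics, order, arm
from scipy.spatial.transform import Rotation as R
def ray(name,uv,P=None):
    P=P or optics.camera_params(name); K=np.array(P["camera_matrix"]);k1=P["k1"]
    D=np.array([k1,0,0,0,0.])
    n=cv2.undistortPoints(np.array(uv,float).reshape(-1,1,2),K,D).reshape(-1,2)
    Rm=cv2.Rodrigues(np.array(P["rvec"],float))[0];t=np.array(P["tvec"],float).ravel()
    return -Rm.T@t,(np.c_[n,np.ones(len(n))])@Rm
def onplane(name,uv,z,P=None):
    c,d=ray(name,uv,P); return c+d*((z-c[2])/d[:,2])[:,None]
def proj(name,X,P=None):
    P=P or optics.camera_params(name)
    return cv2.projectPoints(np.array(X,float).reshape(-1,1,3),np.array(P["rvec"],float),np.array(P["tvec"],float),np.array(P["camera_matrix"]),np.array([P["k1"],0,0,0,0.]))[0].reshape(-1,2)
def snap(name,fn):
    im=optics.snapshot(name); cv2.imwrite('pics/'+fn+'.png',im[:,:,::-1]); return im
E
python3 - <<'E'
from h import *
for n in("top","side"):
    snap(n,n+"0"); P=optics.camera_params(n); print(n,P)
s=telemetry.state();print(s["time"],s["position"],s["ee_rot"],R.from_quat(s["ee_rot"]).as_matrix().round(3), arm.tcp_to_grasp)
E
```

```text
top {'camera_matrix': array([[513.29295789,   0.        , 321.07684531],
       [  0.        , 513.29295789, 237.81491992],
       [  0.        ,   0.        ,   1.        ]]), 'k1': -0.0657095480771149, 'rvec': array([ 2.18372801, -2.19054927,  0.10490241]), 'tvec': array([-0.01707708,  0.56649264,  1.07251676])}
side {'camera_matrix': array([[472.80458639,   0.        , 321.77791515],
       [  0.        , 472.80458639, 234.99892273],
       [  0.        ,   0.        ,   1.        ]]), 'k1': -0.10582896327163506, 'rvec': array([ 0.1135707 , -2.85233213,  1.17827109]), 'tvec': array([0.54592991, 0.06115931, 1.0036698 ])}
0.1 [0.20978585 0.61471077 0.23033216] [ 1.63635655e-01  9.86520470e-01 -8.53774313e-04 -8.02755884e-05] [[-0.946  0.323 -0.   ]
 [ 0.323  0.946 -0.002]
 [-0.    -0.002 -1.   ]] 0.0187
```

View pics/top0.png

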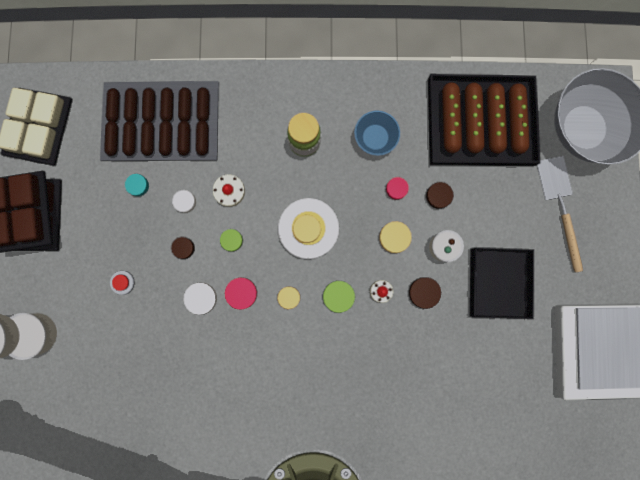

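View pics/side0.png

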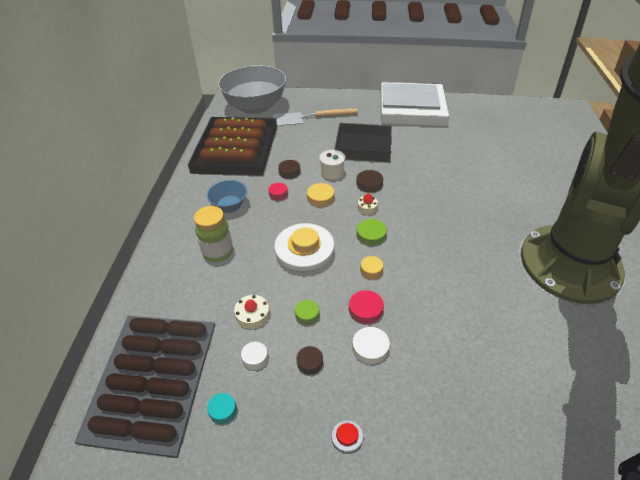

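The top picture shows stand at (308,228) carrying the wrong sponge. The rounds are sponges at (396,237) and (289,297), pistachios at (231,240) and (339,296), mousses at (183,201) and (200,298), and raspberries at (397,188) and (240,293). Chocolates are at (182,248), (440,195) and (425,293), and toppers at (228,190) and (382,292). The tub is at (448,246), the tray at (502,284) and the bell at (121,283). Next I measure diameters.

```bash
cat > meas.py <<'E'
from h import *
from scipy.optimize import least_squares
A=np.linspace(0,2*np.pi,72,endpoint=False); CI=np.c_[np.cos(A),np.sin(A)]
def mom(c):
    m=cv2.moments(c.astype(np.float32).reshape(-1,1,2)); return np.array([m['m10']/m['m00'],m['m01']/m['m00'],np.sqrt(m['m00'])])
def mask(im,th=22):
    lab=cv2.cvtColor(im,cv2.COLOR_RGB2LAB).astype(float); bg=cv2.medianBlur(im,5); 
    L0=np.median(lab[250:330,150:460].reshape(-1,3),0); d=(lab-L0)*[.6,1.5,1.5]
    return (np.linalg.norm(d,axis=2)>th).astype(np.uint8)
def fit(name,m,seed,zb=0,h=.022,P=None):
    n,lb=cv2.connectedComponents(m); l=lb[seed[1],seed[0]]
    if l==0: return None
    cs,_=cv2.findContours((lb==l).astype(np.uint8),cv2.RETR_EXTERNAL,cv2.CHAIN_APPROX_NONE)
    c=cv2.convexHull(max(cs,key=len)); ob=mom(c); ob[2]+=.9  # border pixels half-width
    P=P or optics.camera_params(name)
    def f(q):
        X=np.vstack([np.c_[q[:2]+q[2]*CI,np.full(72,z)] for z in(zb,zb+h)])
        return mom(cv2.convexHull(proj(name,X,P).astype(np.float32)))-ob
    x0=onplane(name,[seed],zb+h/2,P)[0,:2]
    return least_squares(f,[*x0,.03]).x
E
python3 - <<'E'
from meas import *
im=cv2.imread('pics/top0.png')[:,:,::-1].copy(); m=mask(im)
S=dict(spA=(396,237),spB=(289,297),piA=(231,240),piB=(339,296),moA=(183,201),moB=(200,298),raA=(397,188),raB=(240,293),chA=(182,248),chB=(440,195),chC=(425,293),toA=(222,180),toB=(382,292),tub=(448,246),bell=(121,283),teal=(136,184))
for k,s in S.items():
    q=fit('top',m,s,0,.05 if k=='tub' else .012 if k=='bell' else .022); print(k,None if q is None else (q*1000*[1,1,2]).round(1), round(np.hypot(*q[:2]),3) if q is not None else'')
hsv=cv2.cvtColor(im,cv2.COLOR_RGB2HSV)
st=((im.min(2)>185)|(hsv[:,:,1]>120)).astype(np.uint8); q=fit('top',st,(285,225),0,.03); print('stand',(q*1000*[1,1,2]).round(1))
b=(hsv[:,:,1]>110).astype(np.uint8); q=fit('top',b,(308,228),.03,.004); print('board+sponge hull',(q*1000*[1,1,2]).round(1))
tr=onplane('top',[(471,248),(534,248),(533,319),(471,318)],.035); print('tray',tr.round(3))
c=cv2.resize(im[190:270,268:388],(720,480),interpolation=cv2.INTER_CUBIC); cv2.imwrite('pics/c1.png',np.vstack([c])[:,:,::-1])
cv2.imwrite('pics/c2.png',cv2.resize(im[165:325,370:550],(720,640),interpolation=cv2.INTER_CUBIC)[:600,:,::-1])
E
```

```text
spA [ 568.4 -177.8   70.2] 0.596
spB [440.   51.6  48.6] 0.443
piA [563.  175.3  48.3] 0.59
piB [441.9 -55.   69.7] 0.445
moA [648.3 279.1  46.3] 0.706
moB [438.4 241.8  65.4] 0.501
raA [ 675.7 -183.8   49.9] 0.7
raB [449.5 153.5  69.1] 0.475
chA [546.7 279.6  48. ] 0.614
chB [ 659.9 -277.1   59.2] 0.716
chC [ 448.4 -240.2   69.9] 0.509
toA None 
toB [ 452.6 -148.3   44.7] 0.476
tub None 
bell [473.3 413.5  43.7] 0.629
teal [684.2 383.7  47.7] 0.784
stand [587.7   8.7 126.6]Traceback (most recent call last):
  File "<stdin>", line 8, in <module>
TypeError: unsupported operand type(s) for *: 'NoneType' and 'int'
```

Run:
```python
from meas import *
im=cv2.imread('pics/top0.png')[:,:,::-1].copy(); hsv=cv2.cvtColor(im,cv2.COLOR_RGB2HSV)
tr=onplane('top',[(471,248),(534,248),(533,319),(471,318)],.035); print('tray',tr.round(3),tr.mean(0))
for cx in((265,190),(395,165)):
  pass
a=cv2.resize(im[188:268,258:358],(400,320),interpolation=cv2.INTER_CUBIC);b=cv2.resize(im[170:330,370:550],(720,640)[:2],interpolation=cv2.INTER_CUBIC)
b=cv2.resize(b,(360,320)); cv2.imwrite('pics/c1.png',np.hstack([a,b])[:,:,::-1])
for row in(222,228,234): print([tuple(im[row,x]) for x in range(286,332,2)])
P=optics.camera_params('top')
# 72 / 92 circle sizes in px at z=.034
for d in(.058,.072,.092):
  print(d,proj('top',[[.588,.009-d/2,.034],[.588,.009+d/2,.034]],P).round(1).tolist(),proj('top',[[.588,.009-d/2,.056],[.588,.009+d/2,.056]],P).round(1).tolist())
```

```text
tray [[ 0.543 -0.338  0.035]
 [ 0.542 -0.476  0.035]
 [ 0.391 -0.468  0.035]
 [ 0.395 -0.334  0.035]] [ 0.46789313 -0.4039894   0.035     ]
[(np.uint8(198), np.uint8(198), np.uint8(201)), (np.uint8(197), np.uint8(196), np.uint8(199)), (np.uint8(198), np.uint8(197), np.uint8(201)), (np.uint8(197), np.uint8(191), np.uint8(178)), (np.uint8(181), np.uint8(163), np.uint8(94)), (np.uint8(196), np.uint8(183), np.uint8(123)), (np.uint8(197), np.uint8(183), np.uint8(123)), (np.uint8(196), np.uint8(184), np.uint8(124)), (np.uint8(196), np.uint8(184), np.uint8(123)), (np.uint8(197), np.uint8(185), np.uint8(125)), (np.uint8(197), np.uint8(185), np.uint8(124)), (np.uint8(196), np.uint8(184), np.uint8(125)), (np.uint8(197), np.uint8(185), np.uint8(125)), (np.uint8(196), np.uint8(184), np.uint8(123)), (np.uint8(196), np.uint8(185), np.uint8(124)), (np.uint8(196), np.uint8(185), np.uint8(125)), (np.uint8(187), np.uint8(172), np.uint8(112)), (np.uint8(195), np.uint8(180), np.uint8(103)), (np.uint8(195), np.uint8(181), np.uint8(102)), (np.uint8(197), np.uint8(190), np.uint8(167)), (np.uint8(198), np.u
[... 1799 characters left out ...]
p.uint8(125)), (np.uint8(197), np.uint8(186), np.uint8(126)), (np.uint8(197), np.uint8(186), np.uint8(126)), (np.uint8(197), np.uint8(186), np.uint8(127)), (np.uint8(187), np.uint8(174), np.uint8(115)), (np.uint8(191), np.uint8(177), np.uint8(101)), (np.uint8(196), np.uint8(182), np.uint8(103)), (np.uint8(197), np.uint8(191), np.uint8(171)), (np.uint8(198), np.uint8(198), np.uint8(202)), (np.uint8(198), np.uint8(197), np.uint8(201)), (np.uint8(197), np.uint8(197), np.uint8(200))]
0.058 [[321.7, 227.2], [294.2, 227.3]] [[321.8, 226.2], [293.9, 226.2]]
0.072 [[325.0, 227.2], [290.9, 227.3]] [[325.2, 226.2], [290.5, 226.2]]
0.092 [[329.7, 227.2], [286.2, 227.3]] [[330.0, 226.1], [285.6, 226.2]]
```

View pics/c1.png

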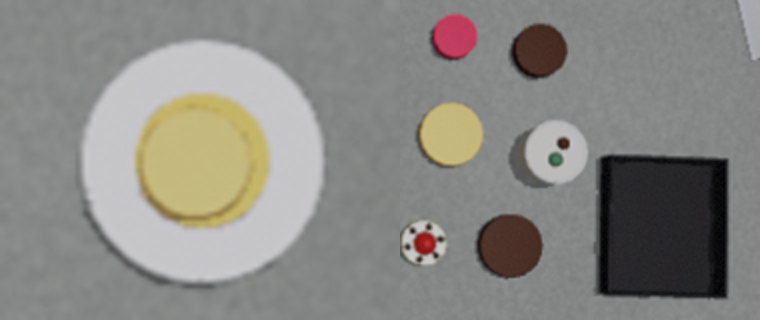

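```bash
cat >> h.py <<'E'
def plan(*targets,yaw=None):
    """world targets (x,y,z m) -> tool shifts mm from present pose"""
    s=telemetry.state(); p=np.array(s["position"]); M=R.from_quat(s["ee_rot"]).as_matrix()
    print('t',round(s["time"],2),'p',p.round(4),'yaw(y axis)',np.degrees(np.arctan2(M[1,1],M[0,1])).round(2),'gap',round(s["finger_gap"],3),'F',np.round(s["contact_force"],1),'q',np.round(s["joints"],2))
    for t in targets: print(t,'->',(M.T@(np.array(t)-p)*1000).round(1))
E
python3 - <<'E'
from meas import *
print('board',onplane('top',[(308.4,228)],.034),'wsponge',onplane('top',[(306.5,228.7)],.056))
im=cv2.imread('pics/top0.png')[:,:,::-1].copy();h=cv2.cvtColor(im,cv2.COLOR_RGB2HSV);m=(h[:,:,1]>70).astype(np.uint8)
n,lb=cv2.connectedComponents(m);ys,xs=np.where(lb==lb[228,308]);print('gold bbox',xs.min(),xs.max(),ys.min(),ys.max())
w=onplane('top',[(306.5,228.7)],.056)[0]
plan((w[0],w[1],.15),(w[0],w[1],.034))
E
```

```text
board [[0.5864527  0.00806713 0.034     ]] wsponge [[0.58279341 0.01179309 0.056     ]]
gold bbox 292 324 212 244
t 0.1 p [0.2098 0.6147 0.2303] yaw(y axis) 71.16 gap 1.004 F [0.7 0.4 0.3] q [-1.23  0.32 -0.07  1.45  0.02  1.37 -0.06]
(np.float64(0.5827934056086697), np.float64(0.011793086508576465), 0.15) -> [-547.7 -450.1   81.2]
(np.float64(0.5827934056086697), np.float64(0.011793086508576465), 0.034) -> [-547.7 -449.9  197.2]
```

Request:
carry_out(
  motion="1 -200 -50 0 -0.1; 1 -350 -200 30 -0.2; 1 -548 -450 81 -0.328; 1 -548 -450 81 -0.328; 1 -548 -450 81 -0.328; 1 -548 -450 81 -0.328; 1 -548 -450 81 -0.328; 1 -548 -450 81 -0.328; 1 -548 -450 81 -0.328; 1 -548 -450 81 -0.328",
  squeeze=30,
)

```text
time: 1.35
position: [0.538, 0.0948, 0.1622]
ee_rot: [0.0, 1.0, 0.0, -0.0]
contact_force: [1.3, 0.5, -0.2]
finger_gap: 0.999
finger_force: 0.0
```

```bash
python3 -c "
from h import *
plan((.5828,.0118,.15),(.5828,.0118,.034))"
```

```text
t 1.35 p [0.538  0.0948 0.1622] yaw(y axis) 89.97 gap 0.999 F [ 1.3  0.5 -0.2] q [-0.52  0.15  0.32  1.81 -0.05  1.19  1.39]
(0.5828, 0.0118, 0.15) -> [-44.8 -83.   12.1]
(0.5828, 0.0118, 0.034) -> [-44.8 -83.1 128.1]
```

Request:
carry_out(
  motion="1 -45 -83 12 0; 1 -45 -83 12 0; 1 -45 -83 12 0; 1 -45 -83 12 0",
)

```text
time: 1.85
position: [0.582, 0.0148, 0.1501]
ee_rot: [-0.0, 1.0, 0.0, -0.001]
contact_force: [-0.2, 1.3, -0.0]
finger_gap: 1.0
finger_force: 0.0
```

```bash
python3 -c "
from h import *
plan((.5828,.0118,.15),(.5828,.0118,.034))
snap('wrist','w1')
P=optics.camera_params('wrist');print(ray('wrist',[(320,240)],P), proj('wrist',[[.5828,.0118,.056],[.5865,.0081,.034]],P))"
```

```text
t 1.85 p [0.582  0.0148 0.1501] yaw(y axis) 90.01 gap 1.0 F [-0.2  1.3 -0. ] q [-0.4   0.24  0.39  1.74 -0.1   1.18  1.58]
(0.5828, 0.0118, 0.15) -> [-0.8 -3.   0.1]
(0.5828, 0.0118, 0.034) -> [ -0.9  -3.1 116.1]
(array([0.50624801, 0.01590301, 0.29294165]), array([[ 0.28374359,  0.00677793, -0.95893006]])) [[310.77933091 249.8346814 ]
 [305.90233018 245.09170875]]
```

View pics/w1.png

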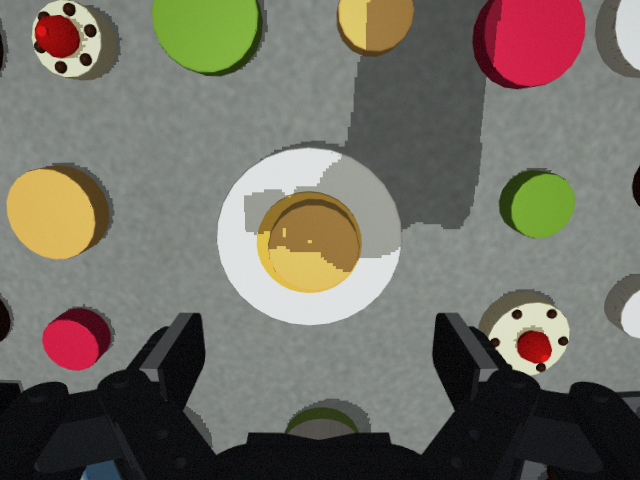

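The wrist view shows the wrong sponge top at (314,245) on the board at (309,242), in line with the top measurement. I grasp it now.

Request:
carry_out(
  motion="1 0 -2 60 0; 1 0 -2 114 0; 1 0 -2 114 0; 0.4 0 -2 114 0; 0.4 0 -2 114 0; 0.4 0 -2 114 0; 0.4 0 -2 114 0; 0.4 0 -2 114 0",
  squeeze=30,
)

```text
time: 2.9
position: [0.585, 0.0122, 0.0399]
ee_rot: [0.0, 1.0, 0.001, 0.003]
contact_force: [-0.4, 0.8, 7.5]
finger_gap: 0.66
finger_force: 32.5
```

Request:
carry_out(
  motion="0.4 0 0 -50 0; 0.4 0 0 -100 0; 0.4 40 -60 -100 0; 0.4 75 -120 -100 0; 0.4 100 -180 -100 0; 0.4 130 -235 -100 0; 0.4 150 -290 -100 0; 0.4 150 -350 -100 0; 0.4 150 -400 -100 0; 0.4 150 -417 -100 0",
)

```text
time: 4.15
position: [0.4307, -0.4103, 0.1382]
ee_rot: [0.003, 1.0, -0.002, 0.001]
contact_force: [-0.5, 0.3, -0.2]
finger_gap: 0.66
finger_force: 32.5
```

```bash
python3 -c "
from h import *
plan((.435,-.404,.014))"
```

```text
t 4.15 p [ 0.4307 -0.4103  0.1382] yaw(y axis) 89.63 gap 0.66 F [-0.5  0.3 -0.2] q [ 0.13  0.31  0.7   1.74 -0.22  1.17  2.45]
(0.435, -0.404, 0.014) -> [ -4.1   6.8 124.1]
```

Request:
carry_out(
  motion="0.4 -2 3 0 0; 0.4 -2 3 60 0; 0.4 -2 3 110 0; 0.4 -2 3 122 0; 0.4 -2 3 122 0; 0.78 -2 3 122 0; 0.78 -2 3 122 0; 0.78 -2 3 122 0; 0.78 -2 3 70 0; 0.78 -2 3 0 0",
)

```text
time: 5.4
position: [0.4334, -0.4017, 0.1296]
ee_rot: [0.001, 1.0, 0.001, -0.001]
contact_force: [1.5, -1.0, 0.8]
finger_gap: 0.779
finger_force: 0.0
```

```bash
python3 -c "
from h import *
plan((.66,-.277,.15),(.66,-.277,.002))
snap('top','t2')
"
```

```text
t 5.4 p [ 0.4334 -0.4017  0.1296] yaw(y axis) 89.94 gap 0.779 F [ 1.5 -1.   0.8] q [ 0.11  0.32  0.7   1.75 -0.22  1.16  2.45]
(0.66, -0.277, 0.15) -> [-226.4  125.   -20.8]
(0.66, -0.277, 0.002) -> [-226.7  124.8  127.2]
```

View pics/t2.png

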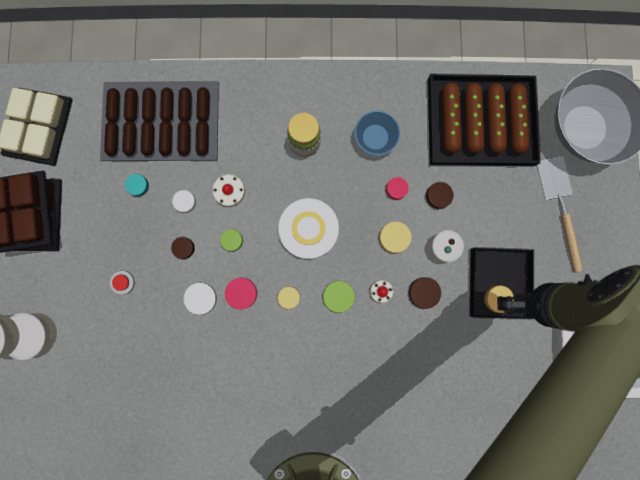

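The picture shows the wrong sponge in the tray's lower half at (500,299), the board's 48 mm white circle bare at (308,228), and the wrong chocolate still at (440,195). I take the chocolate next: at 59 mm it lies between chA (48) and chC (70).

Request:
carry_out(
  motion="1 -50 25 -20 0; 1 -105 55 -20 0; 1 -160 85 -20 0; 1 -210 115 -20 0; 1 -226 125 -20 0; 1 -226 125 -20 0; 1 -226 125 40 0; 1 -226 125 95 0; 1 -226 125 110 0; 1 -226 125 110 0",
)

```text
time: 6.7
position: [0.6592, -0.2792, 0.0194]
ee_rot: [0.001, 1.0, -0.0, -0.0]
contact_force: [0.2, -0.1, 1.4]
finger_gap: 0.999
finger_force: 0.0
```

```bash
python3 -c "
from h import *
plan((.66,-.277,.003))
"
```

```text
t 6.7 p [ 0.6592 -0.2792  0.0194] yaw(y axis) 89.83 gap 0.999 F [ 0.2 -0.1  1.4] q [-0.02  0.67  0.55  1.49 -0.38  1.09  2.18]
(0.66, -0.277, 0.003) -> [-0.9  2.2 16.4]
```

Request:
carry_out(
  motion="1 0 1 15 0; 0.4 0 1 15 0; 0.4 0 1 15 0; 0.4 0 1 15 0; 0.4 0 1 15 0; 0.4 0 1 -45 0; 0.4 0 1 -90 0; 0.4 45 -35 -90 0; 0.4 90 -70 -90 0; 0.4 135 -105 -90 0",
)

```text
time: 7.95
position: [0.5236, -0.3832, 0.1089]
ee_rot: [0.0, 1.0, 0.0, -0.0]
contact_force: [0.2, -0.3, 0.0]
finger_gap: 0.662
finger_force: 32.4
```

```bash
python3 -c "
from h import *
plan((.501,-.404,.012))
"
```

```text
t 7.95 p [ 0.5236 -0.3832  0.1089] yaw(y axis) 89.98 gap 0.662 F [ 0.2 -0.3  0. ] q [ 0.09  0.46  0.65  1.62 -0.29  1.16  2.38]
(0.501, -0.404, 0.012) -> [ 22.6 -20.8  96.9]
```

Request:
carry_out(
  motion="0.4 23 -21 0 0; 0.4 23 -21 50 0; 0.4 23 -21 90 0; 0.4 23 -21 95 0; 0.4 23 -21 95 0; 0.78 23 -21 95 0; 0.78 23 -21 95 0; 0.78 23 -21 95 0; 0.78 23 -21 40 0; 0.78 23 -21 -20 0",
)

```text
time: 9.2
position: [0.5017, -0.4028, 0.1297]
ee_rot: [0.0, 1.0, 0.0, -0.001]
contact_force: [1.3, 0.7, -0.1]
finger_gap: 0.777
finger_force: 0.0
```

```bash
python3 -c "
from h import *
plan((.44,.052,.13))
"
```

```text
t 9.2 p [ 0.5017 -0.4028  0.1297] yaw(y axis) 89.96 gap 0.777 F [ 1.3  0.7 -0.1] q [ 0.12  0.43  0.67  1.61 -0.28  1.2   2.41]
(0.44, 0.052, 0.13) -> [6.200e+01 4.548e+02 2.000e-01]
```

Request:
carry_out(
  motion="0.8 0 60 0 0; 0.8 0 120 0 0; 0.8 0 180 0 0; 0.8 0 240 0 0; 0.8 15 300 0 0; 0.8 30 360 0 0; 0.8 50 415 0 0; 0.8 62 455 0 0; 0.8 62 455 0 0; 0.8 62 455 50 0",
)

```text
time: 10.45
position: [0.4448, 0.0524, 0.0821]
ee_rot: [0.0, 1.0, 0.002, 0.005]
contact_force: [1.1, -0.2, -0.0]
finger_gap: 0.801
finger_force: 0.0
```

Run:
```python
from meas import *
plan((.44,.052,.003))
im=snap('top','t3'); m=mask(im)
print((fit('top',m,(182,248))*1000).round(1))
cv2.imwrite('pics/t3c.png',cv2.resize(im[230:330,440:560],(480,400))[:,:,::-1])
```

```text
t 10.45 p [0.4448 0.0524 0.0821] yaw(y axis) 90.0 gap 0.801 F [ 1.1 -0.2 -0. ] q [-0.57  0.01  0.4   2.13 -0.01  0.99  1.4 ]
(0.44, 0.052, 0.003) -> [ 5.6 -0.6 79.1]
[546.8 279.7  24. ]
```

View pics/t3c.png

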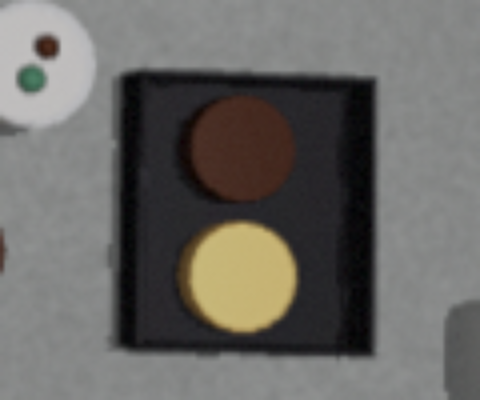

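Both wrong rounds lie flat side by side in the tray: chocolate at crop (242,148), sponge at crop (242,276). On to sponge_small.

Request:
carry_out(
  motion="0.8 4 0 50 0; 0.8 4 0 77 0; 0.8 4 0 77 0; 0.3 4 0 77 0; 0.3 4 0 77 0; 0.3 4 0 77 0; 0.3 4 0 77 0; 0.3 4 0 20 0; 0.3 4 0 -20 0; 0.3 4 0 -20 0",
)

```text
time: 11.75
position: [0.4395, 0.0525, 0.1028]
ee_rot: [0.0, 1.0, 0.002, 0.004]
contact_force: [0.1, -0.6, -0.7]
finger_gap: 0.549
finger_force: 31.3
```

```bash
python3 -c "
from h import *
plan((.5857,.0088,.1),(.5857,.0088,.038))
"
```

```text
t 11.75 p [0.4395 0.0525 0.1028] yaw(y axis) 89.96 gap 0.549 F [ 0.1 -0.6 -0.7] q [-0.59 -0.03  0.41  2.12  0.01  1.04  1.38]
(0.5857, 0.0088, 0.1) -> [-146.2  -43.6    3.8]
(0.5857, 0.0088, 0.038) -> [-145.7  -43.8   65.8]
```

Request:
carry_out(
  motion="0.3 -50 -15 0 0; 0.3 -105 -30 0 0; 0.3 -146 -44 0 0; 0.3 -146 -44 0 0; 0.3 -146 -44 0 0; 0.3 -146 -44 45 0; 0.3 -146 -44 55 0; 0.3 -146 -44 55 0; 0.3 -146 -44 55 0",
)

```text
time: 12.88
position: [0.5834, 0.0077, 0.0456]
ee_rot: [0.0, 1.0, 0.0, 0.001]
contact_force: [-0.1, 0.3, 0.7]
finger_gap: 0.543
finger_force: 31.3
```

Run:
```python
from meas import *
plan((.5857,.0088,.04))
im=snap('wrist','w2');print('pred',proj('wrist',[[.5857,.0088,.034],[.5857,.0088,.0625]]))
P=optics.camera_params('wrist')
h=cv2.cvtColor(im,cv2.COLOR_RGB2HSV);
```

```text
t 12.88 p [0.5834 0.0077 0.0456] yaw(y axis) 89.96 gap 0.543 F [-0.1  0.3  0.7] q [-0.46  0.36  0.47  1.84 -0.2   0.98  1.67]
(0.5857, 0.0088, 0.04) -> [-2.3  1.1  5.6]
pred [[318.61651794 311.80238339]
 [318.83402723 347.81253726]]
```

View pics/w2.png

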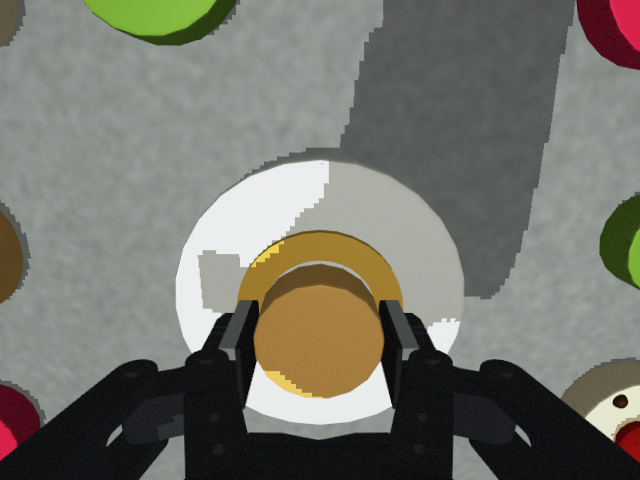

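Run:
```python
from meas import *
print(onplane('wrist',[(321,231)],.034)+[.036,0,0], onplane('wrist',[(319,336)],.0626),onplane('wrist',[(320,160)],.03)+[.065,0,0])
```

```text
[[0.58565703 0.00979697 0.034     ]] [[0.58077318 0.00886322 0.0626    ]] [[0.58683596 0.00942035 0.03      ]]
```

Request:
carry_out(
  motion="0.3 -5 1 0 0; 0.3 -5 1 4 0; 0.3 -5 1 5 0; 0.3 -5 1 5 0; 0.7 -5 1 5 0; 0.7 -5 1 5 0; 0.7 -5 1 5 0; 0.75 -5 1 -40 0; 0.8 -5 1 -90 0; 0.8 -5 1 -90 0",
)

```text
time: 14.18
position: [0.5908, 0.0084, 0.1388]
ee_rot: [0.0, 1.0, 0.001, 0.004]
contact_force: [0.2, -0.6, 0.2]
finger_gap: 0.799
finger_force: 0.0
```

Run:
```python
from meas import *
plan((.563,.1753,.1),(.563,.1753,.003))
im=snap('wrist','w3')
P=optics.camera_params('wrist')
h=cv2.cvtColor(im,cv2.COLOR_RGB2HSV);m=((h[:,:,0]>35)&(h[:,:,0]<60)&(h[:,:,1]>120)).astype(np.uint8)
n,l,st,ce=cv2.connectedComponentsWithStats(m)
for i in range(1,n):
    if st[i,4]>800: print(st[i],ce[i],onplane('wrist',[ce[i]],.016,P))
```

```text
t 14.18 p [0.5908 0.0084 0.1388] yaw(y axis) 89.95 gap 0.799 F [ 0.2 -0.6  0.2] q [-0.48  0.27  0.5   1.74 -0.14  1.15  1.62]
(0.563, 0.1753, 0.1) -> [ 28.3 166.8  38.8]
(0.563, 0.1753, 0.003) -> [ 29.2 166.6 135.8]
[ 153    0  116   57 5065] [213.14313919  23.46712734] [[ 0.45491818 -0.05348941  0.016     ]]
[ 517  158   80   71 4411] [556.12355475 192.20856949] [[0.55775365 0.17240379 0.016     ]]
```

View pics/w3.png

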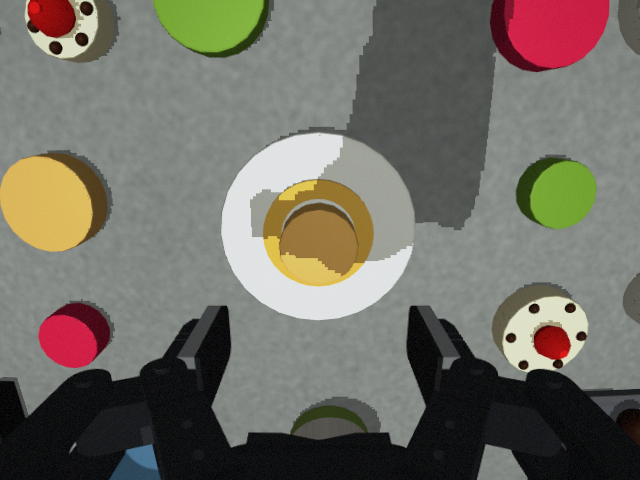

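Run:
```python
from meas import *
P=optics.camera_params('wrist')
print(onplane('wrist',[(318.5,241.5)],.056,P),onplane('wrist',[(318.5,233)],.034,P),onplane('wrist',[(317.5,226)],.03,P))
print(onplane('wrist',[(558,191)],.022,P))
```

```text
[[0.58045241 0.00981551 0.056     ]] [[0.58148191 0.00987766 0.034     ]] [[0.57790135 0.00924629 0.03      ]]
[[0.55589361 0.16985101 0.022     ]]
```

Sponge sits about 1 mm from the board centre: its top is at (318,241) and the board's centre at (318,233). Pistachio_small is next, at (556,192) here.

Request:
carry_out(
  motion="0.8 10 60 0 0; 0.8 20 120 0 0; 0.8 26 167 0 0; 0.8 26 167 0 0; 0.8 26 167 50 0; 0.8 26 167 100 0; 0.8 26 167 120 0; 0.8 26 167 120 0; 0.8 26 167 120 0",
)

```text
time: 15.35
position: [0.5632, 0.1757, 0.0158]
ee_rot: [0.001, 1.0, 0.001, 0.001]
contact_force: [0.4, -0.1, -0.6]
finger_gap: 0.8
finger_force: 0.0
```

Run:
```python
from meas import *
plan((.563,.1753,.004))
```

```text
t 15.35 p [0.5632 0.1757 0.0158] yaw(y axis) 89.93 gap 0.8 F [ 0.4 -0.1 -0.6] q [-0.66  0.41  0.38  1.84 -0.18  0.93  1.36]
(0.563, 0.1753, 0.004) -> [ 0.3 -0.4 11.8]
```

Request:
carry_out(
  motion="0.8 0 0 11 0; 0.3 0 0 11 0; 0.3 0 0 11 0; 0.3 0 0 11 0; 0.3 0 0 11 0; 0.3 0 0 -50 0; 0.3 0 0 -95 0; 0.3 -10 -57 -95 0; 0.3 -20 -115 -95 0; 0.3 -25 -167 -95 0",
)

```text
time: 16.6
position: [0.5868, 0.0063, 0.1094]
ee_rot: [0.001, 1.0, -0.0, 0.0]
contact_force: [0.9, 0.0, -0.1]
finger_gap: 0.549
finger_force: 31.2
```

Request:
carry_out(
  motion="0.3 0 0 0 0; 0.3 0 0 0 0; 0.3 0 0 40 0; 0.3 0 0 40 0; 0.3 0 0 40 0",
)

```text
time: 17.23
position: [0.587, 0.0098, 0.0698]
ee_rot: [-0.001, 1.0, 0.0, 0.0]
contact_force: [0.4, -0.3, 0.3]
finger_gap: 0.553
finger_force: 31.2
```

```bash
cat > st.py <<'E'
from meas import *
import sys
# stack check: python3 st.py z_held_top  -> plan + wrist picture
plan((.588,.0088,float(sys.argv[1])))
im=snap('wrist',sys.argv[2])
E
python3 st.py .061 w4
```

```text
t 17.23 p [0.587  0.0098 0.0698] yaw(y axis) 90.06 gap 0.553 F [ 0.4 -0.3  0.3] q [-0.47  0.34  0.48  1.81 -0.18  1.03  1.65]
(0.588, 0.0088, 0.061) -> [-1.  -1.   8.8]
```

View pics/w4.png

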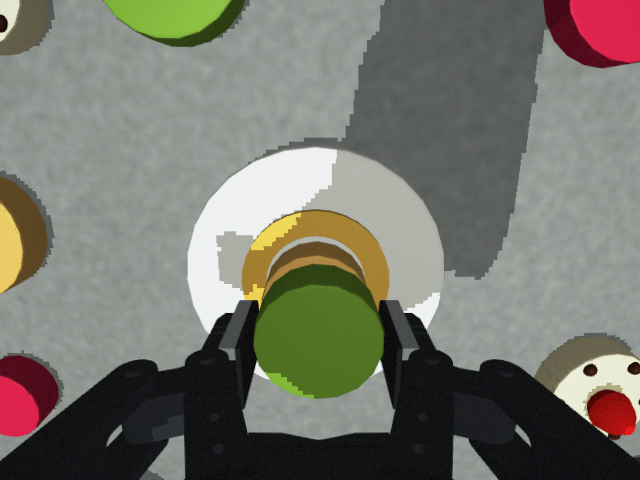

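Green disc sits at (319,336) in the hand, the same offset as the sponge had. I release it at the same TCP spot.

Request:
carry_out(
  motion="0.3 -1 -1 4 0; 0.3 -1 -1 8 0; 0.3 -1 -1 8 0; 0.7 -1 -1 8 0; 0.7 -1 -1 8 0; 0.75 -1 -1 8 0; 0.8 -1 -1 -50 0; 0.8 -15 50 -60 0; 0.8 -30 105 -60 0; 0.8 -45 165 -60 0",
)

```text
time: 18.52
position: [0.6325, 0.1746, 0.1299]
ee_rot: [0.001, 1.0, 0.0, 0.001]
contact_force: [1.2, -0.5, 0.3]
finger_gap: 0.803
finger_force: 0.0
```

Run:
```python
from meas import *
plan((.648,.279,.1),(.648,.279,.004))
im=snap('top','t4'); m=mask(im)
for s in((397,188),(182,248),(382,292),(440,195)):
    q=fit('top',m,s); print(s,None if q is None else (q*1000*[1,1,2]).round(1))
m2=mask(im,12)
q=fit('top',m2,(183,201)); print('mousse',(q*1000*[1,1,2]).round(1))
h=cv2.cvtColor(im,cv2.COLOR_RGB2HSV)
g=((h[:,:,0]>35)&(h[:,:,0]<60)&(h[:,:,1]>100)).astype(np.uint8); n,l,st,ce=cv2.connectedComponentsWithStats(g)
for i in range(1,n):
    if st[i,4]>150: print(ce[i],st[i],onplane('top',[ce[i]],.078))
```

```text
t 18.52 p [0.6325 0.1746 0.1299] yaw(y axis) 89.87 gap 0.803 F [ 1.2 -0.5  0.3] q [-0.64  0.41  0.42  1.57 -0.18  1.19  1.39]
(0.648, 0.279, 0.1) -> [-15.3 104.5  29.9]
(0.648, 0.279, 0.004) -> [-15.1 104.4 125.9]
(397, 188) [ 675.6 -183.8   49.8]
(182, 248) [440.1 229.7 634.5]
(382, 292) [ 452.4 -146.    47.6]
(440, 195) None
mousse [440.3 228.8 638.1]
[304.29139073 142.78145695] [288 130  32  19 151] [[0.758662   0.01586579 0.078     ]]
[308.12713936 225.12958435] [297 214  23  23 409] [[0.58789001 0.00818484 0.078     ]]
[338.3587385  296.31011827] [323 281  32  32 761] [[ 0.44385128 -0.05234265  0.078     ]]
```

Request:
carry_out(
  motion="0.8 -10 55 0 0; 0.8 -15 104 0 0; 0.8 -15 104 0 0; 0.8 -15 104 50 0; 0.8 -15 104 100 0; 0.8 -15 104 112 0; 0.8 -15 104 112 0; 0.8 -15 104 112 0",
)

```text
time: 19.58
position: [0.6487, 0.2778, 0.0199]
ee_rot: [0.001, 1.0, 0.001, 0.002]
contact_force: [0.4, 0.5, -0.2]
finger_gap: 0.799
finger_force: 0.0
```

Run:
```python
from meas import *
plan((.648,.279,.004))
im=snap('wrist','w5')
```

```text
t 19.57 p [0.6487 0.2778 0.0199] yaw(y axis) 89.93 gap 0.799 F [ 0.4  0.5 -0.2] q [-0.7   0.61  0.36  1.52 -0.24  1.05  1.28]
(0.648, 0.279, 0.004) -> [ 0.8  1.2 15.9]
```

View pics/w5.png

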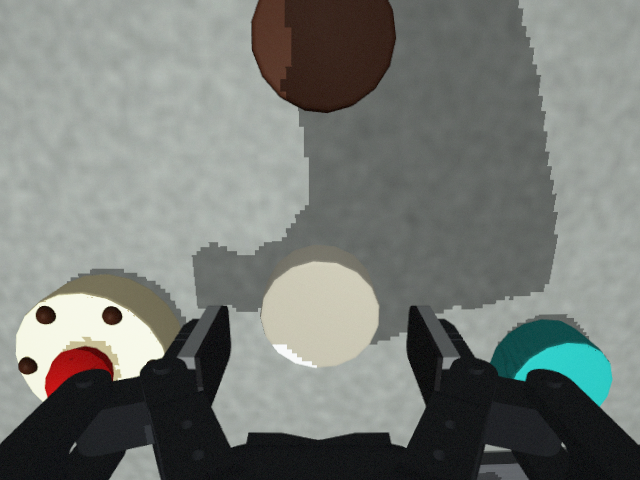

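The white mousse's top is at (320,314), centred between the pads and clear of the topper at left. I grasp it.

Request:
carry_out(
  motion="0.8 0 1 15 0; 0.3 0 1 15 0; 0.3 0 1 15 0; 0.3 0 1 15 0; 0.3 0 1 15 0; 0.3 0 1 -45 0; 0.3 0 1 -105 0; 0.3 15 -55 -115 0; 0.3 30 -110 -115 0; 0.3 45 -165 -115 0",
)

```text
time: 20.88
position: [0.6013, 0.1108, 0.1327]
ee_rot: [0.0, 1.0, 0.0, 0.001]
contact_force: [1.4, 0.3, 0.4]
finger_gap: 0.551
finger_force: 31.2
```

```bash
python3 -c "
from h import *
plan((.588,.0088,.128),(.588,.0088,.09))"
```

```text
t 20.88 p [0.6013 0.1108 0.1327] yaw(y axis) 89.96 gap 0.551 F [1.4 0.3 0.4] q [-0.6   0.32  0.45  1.69 -0.15  1.16  1.46]
(0.588, 0.0088, 0.128) -> [  13.2 -102.     4.6]
(0.588, 0.0088, 0.09) -> [  13.3 -102.    42.6]
```

Request:
carry_out(
  motion="0.3 8 -52 0 0; 0.3 14 -100 0 0; 0.3 14 -103 0 0; 0.3 14 -103 0 0; 0.3 14 -103 42 0; 0.3 14 -103 42 0; 0.3 14 -103 42 0",
)

```text
time: 21.75
position: [0.5881, 0.0108, 0.0908]
ee_rot: [-0.001, 1.0, 0.0, 0.0]
contact_force: [-0.2, 0.4, -0.5]
finger_gap: 0.548
finger_force: 31.2
```

```bash
cat > inhand.py <<'E'
from meas import *
import sys
plan((.588,.0088,float(sys.argv[1])))
im=snap('wrist','wz%d'%(telemetry.state()["time"]*100))
# extent of the region near the hand centre: columns along row 336, rows along col 319
lab=cv2.cvtColor(cv2.GaussianBlur(im,(3,3),0),cv2.COLOR_RGB2LAB).astype(int)
ff=np.zeros((482,642),np.uint8); cv2.floodFill(np.ascontiguousarray(cv2.GaussianBlur(im,(3,3),0)),ff,(319,330),0,(4,4,4),(4,4,4),4|cv2.FLOODFILL_MASK_ONLY|(255<<8))
ys,xs=np.where(ff[1:-1,1:-1]); print('held face bbox',xs.min(),xs.max(),ys.min(),ys.max())
E
python3 inhand.py .083
```

```text
t 21.75 p [0.5881 0.0108 0.0908] yaw(y axis) 90.06 gap 0.548 F [-0.2  0.4 -0.5] q [-0.48  0.32  0.49  1.79 -0.17  1.07  1.64]
(0.588, 0.0088, 0.083) -> [ 0.2 -2.   7.8]
held face bbox 244 392 290 437
```

Request:
carry_out(
  motion="0.3 0 -1 4 0; 0.3 0 -1 7 0; 0.3 0 -1 7 0; 0.7 0 -1 7 0; 0.7 0 -1 7 0; 0.75 0 -1 7 0; 0.8 0 -1 -45 0; 0.8 -20 -50 -60 0; 0.8 -45 -100 -60 0; 0.8 -65 -150 -60 0",
)

```text
time: 23.05
position: [0.6536, -0.1415, 0.1507]
ee_rot: [-0.0, 1.0, 0.0, 0.001]
contact_force: [0.7, 1.0, -0.4]
finger_gap: 0.8
finger_force: 0.0
```

Run:
```python
from meas import *
plan((.6757,-.1838,.1),(.6757,-.1838,.004))
im=snap('top','t5'); 
def cen(im,f,box,z):
    m=np.zeros(im.shape[:2],np.uint8); x0,y0,x1,y1=box; m[y0:y1,x0:x1]=f[y0:y1,x0:x1]
    n,l,st,ce=cv2.connectedComponentsWithStats(m); i=1+np.argmax(st[1:,4]); print(st[i],ce[i],onplane('top',[ce[i]],z).round(4))
h=cv2.cvtColor(im,cv2.COLOR_RGB2HSV)
print(im[224,308],im[228,330])
cen(im,((h[:,:,1]<25)&(im[:,:,0]>185)).astype(np.uint8),(285,200,335,250),.1)
cv2.imwrite('pics/t5c.png',cv2.resize(im[180:270,258:378],(720,540),interpolation=cv2.INTER_CUBIC)[:,:,::-1])
```

```text
t 23.05 p [ 0.6536 -0.1415  0.1507] yaw(y axis) 90.03 gap 0.8 F [ 0.7  1.  -0.4] q [-0.25  0.44  0.56  1.52 -0.24  1.24  1.92]
(0.6757, -0.1838, 0.1) -> [-22.  -42.3  50.8]
(0.6757, -0.1838, 0.004) -> [-21.8 -42.4 146.8]
[208 208 211] [165 164 161]
[285 200  43  50 927] [300.44983819 220.59223301] [[0.5947 0.0232 0.1   ]]
```

View pics/t5c.png

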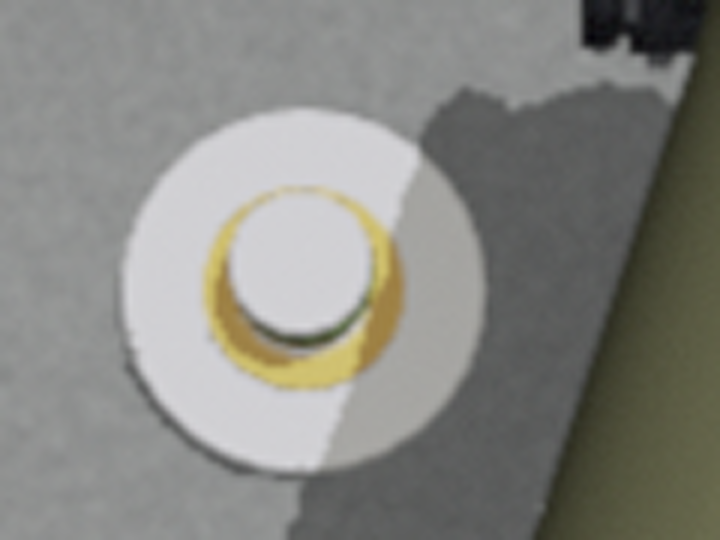

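Mousse's top is at crop (300,264), pixel (308,224), centred over the layers. Raspberry next.

Request:
carry_out(
  motion="0.8 -22 -41 0 0; 0.8 -22 -41 0 0; 0.8 -22 -41 60 0; 0.8 -22 -41 110 0; 0.8 -22 -41 130 0; 0.8 -22 -41 130 0; 0.8 -22 -41 130 0",
)

```text
time: 23.98
position: [0.6762, -0.1819, 0.0227]
ee_rot: [0.0, 1.0, -0.0, 0.002]
contact_force: [0.2, -0.4, 0.5]
finger_gap: 0.795
finger_force: 0.0
```

Run:
```python
from meas import *
print(onplane('top',[(308,224)],.1))
plan((.6757,-.1838,.004))
```

```text
[[0.58781326 0.00820909 0.1       ]]
t 23.98 p [ 0.6762 -0.1819  0.0227] yaw(y axis) 89.97 gap 0.795 F [ 0.2 -0.4  0.5] q [-0.15  0.63  0.52  1.54 -0.34  1.06  2.02]
(0.6757, -0.1838, 0.004) -> [ 0.5 -1.9 18.7]
```

Request:
carry_out(
  motion="0.8 0 -1 18 0; 0.3 0 -1 18 0; 0.3 0 -1 18 0; 0.3 0 -1 18 0; 0.3 0 -1 18 0; 0.3 0 -1 -42 0; 0.3 0 -1 -102 0; 0.3 25 50 -122 0; 0.3 50 100 -122 0; 0.3 75 150 -122 0",
)

```text
time: 25.22
position: [0.5989, -0.0299, 0.1427]
ee_rot: [0.0, 1.0, 0.0, 0.001]
contact_force: [0.6, 0.8, 0.5]
finger_gap: 0.55
finger_force: 31.2
```

```bash
python3 -c "
from h import *
plan((.587,.0088,.145),(.587,.0088,.112))"
```

```text
t 25.23 p [ 0.5989 -0.0299  0.1427] yaw(y axis) 89.94 gap 0.55 F [0.6 0.8 0.5] q [-0.45  0.3   0.55  1.71 -0.17  1.18  1.71]
(0.587, 0.0088, 0.145) -> [12.  38.7 -2.3]
(0.587, 0.0088, 0.112) -> [12.  38.7 30.7]
```

Request:
carry_out(
  motion="0.3 12 39 0 0; 0.3 12 39 0 0; 0.3 12 39 0 0; 0.3 12 39 25 0; 0.3 12 39 30 0; 0.3 12 39 30 0; 0.3 12 39 30 0",
)

```text
time: 26.1
position: [0.5882, 0.0069, 0.1129]
ee_rot: [0.001, 1.0, -0.0, 0.001]
contact_force: [0.1, 0.6, -1.0]
finger_gap: 0.549
finger_force: 31.2
```

```bash
python3 -c "
from h import *
plan((.587,.0088,.105))"
```

```text
t 26.1 p [0.5882 0.0069 0.1129] yaw(y axis) 89.9 gap 0.549 F [ 0.1  0.6 -1. ] q [-0.5   0.3   0.53  1.77 -0.17  1.11  1.65]
(0.587, 0.0088, 0.105) -> [1.2 1.9 7.9]
```

Request:
carry_out(
  motion="0.3 1 2 4 0; 0.3 1 2 7.5 0; 0.3 1 2 7.5 0; 0.7 1 2 7.5 0; 0.7 1 2 7.5 0; 0.75 1 2 7.5 0; 0.8 1 2 -45 0; 0.8 10 60 -50 0; 0.8 20 120 -40 0; 0.8 30 180 -30 0",
)

```text
time: 27.35
position: [0.5576, 0.1894, 0.1425]
ee_rot: [0.001, 1.0, 0.001, 0.001]
contact_force: [0.8, 0.5, -0.6]
finger_gap: 0.798
finger_force: 0.0
```

Run:
```python
from meas import *
plan((.5467,.2797,.1),(.5467,.2797,.004))
im=snap('top','t6');h=cv2.cvtColor(im,cv2.COLOR_RGB2HSV)
m=(((h[:,:,0]>165)|(h[:,:,0]<3))&(h[:,:,1]>130)).astype(np.uint8);n,l,st,ce=cv2.connectedComponentsWithStats(m)
for i in range(1,n):
    if st[i,4]>100: print(st[i],ce[i],onplane('top',[ce[i]],.122))
```

```text
t 27.35 p [0.5576 0.1894 0.1425] yaw(y axis) 89.92 gap 0.798 F [ 0.8  0.5 -0.6] q [-0.74  0.26  0.43  1.74 -0.12  1.17  1.29]
(0.5467, 0.2797, 0.1) -> [11.1 90.3 42.6]
(0.5467, 0.2797, 0.004) -> [ 11.2  90.2 138.6]
[296 211  23  24 439] [306.89977221 222.95899772] [[0.5874703  0.01011529 0.122     ]]
[112 275  13  15 146] [118.23972603 282.50684932] [[0.47253057 0.37598211 0.122     ]]
[225 278  32  31 780] [240.33974359 293.07179487] [[0.45211546 0.13842898 0.122     ]]
```

Raspberry sits at (.587,.010), good. Next the small chocolate (chA, 48 mm).

Request:
carry_out(
  motion="0.8 6 50 0 0; 0.8 11 91 0 0; 0.8 11 91 0 0; 0.8 11 91 55 0; 0.8 11 91 105 0; 0.8 11 91 122 0; 0.8 11 91 122 0; 0.8 11 91 122 0",
)

```text
time: 28.4
position: [0.5486, 0.279, 0.0224]
ee_rot: [0.001, 1.0, 0.001, 0.002]
contact_force: [0.2, -0.1, -0.1]
finger_gap: 0.8
finger_force: 0.0
```

Run:
```python
from meas import *
plan((.5467,.2797,.004))
```

```text
t 28.4 p [0.5486 0.279  0.0224] yaw(y axis) 89.93 gap 0.8 F [ 0.2 -0.1 -0.1] q [-0.81  0.44  0.36  1.77 -0.18  0.96  1.19]
(0.5467, 0.2797, 0.004) -> [ 2.   0.6 18.3]
```

Request:
carry_out(
  motion="0.8 2 1 18 0; 0.3 2 1 18 0; 0.3 2 1 18 0; 0.3 2 1 18 0; 0.3 2 1 18 0; 0.3 2 1 -42 0; 0.3 2 1 -102 0; 0.3 -5 -40 -145 0; 0.3 -15 -100 -145 0; 0.3 -25 -160 -145 0",
)

```text
time: 29.65
position: [0.5722, 0.1172, 0.1663]
ee_rot: [-0.0, 1.0, 0.001, 0.001]
contact_force: [0.9, -0.3, -0.2]
finger_gap: 0.544
finger_force: 31.2
```

```bash
python3 -c "
from h import *
plan((.587,.0088,.165),(.587,.0088,.134))"
```

```text
t 29.65 p [0.5722 0.1172 0.1663] yaw(y axis) 90.02 gap 0.544 F [ 0.9 -0.3 -0.2] q [-0.66  0.23  0.48  1.72 -0.11  1.21  1.42]
(0.587, 0.0088, 0.165) -> [ -14.7 -108.4    1.2]
(0.587, 0.0088, 0.134) -> [ -14.6 -108.5   32.2]
```

Request:
carry_out(
  motion="0.3 -7 -55 0 0; 0.3 -14 -108 0 0; 0.3 -14 -109 0 0; 0.3 -14 -109 0 0; 0.3 -14 -109 26 0; 0.3 -14 -109 31 0; 0.3 -14 -109 31 0; 0.3 -14 -109 31 0",
)

```text
time: 30.65
position: [0.5861, 0.0101, 0.1349]
ee_rot: [-0.0, 1.0, 0.0, 0.001]
contact_force: [0.5, -0.0, -0.0]
finger_gap: 0.549
finger_force: 31.2
```

```bash
python3 -c "
from h import *
plan((.587,.0088,.127))
snap('wrist','w8')"
```

```text
t 30.65 p [0.5861 0.0101 0.1349] yaw(y axis) 90.0 gap 0.549 F [ 0.5 -0.  -0. ] q [-0.52  0.27  0.54  1.75 -0.15  1.15  1.63]
(0.587, 0.0088, 0.127) -> [-0.9 -1.3  7.9]
```

View pics/w8.png

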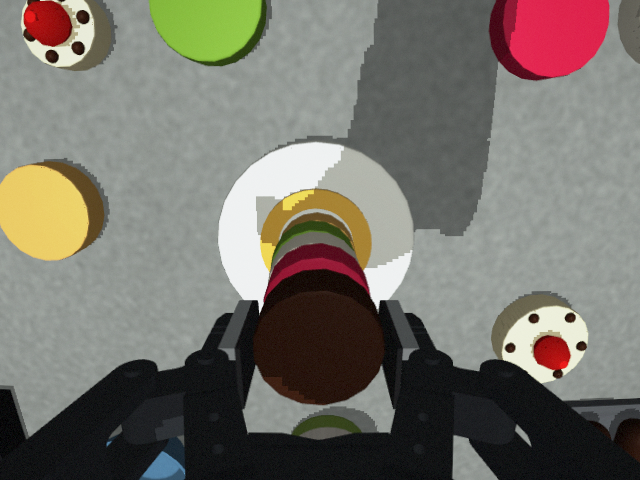

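The chocolate face at (319,340) is in line above the layers. I release it.

Request:
carry_out(
  motion="0.3 0 -1 4 0; 0.3 0 -1 7.5 0; 0.3 0 -1 7.5 0; 0.7 0 -1 7.5 0; 0.7 0 -1 7.5 0; 0.75 0 -1 7.5 0; 0.75 0 -1 -50 0; 0.75 40 -45 -50 0; 0.75 85 -95 -40 0; 0.75 115 -135 -20 0",
)

```text
time: 31.95
position: [0.4699, -0.127, 0.1548]
ee_rot: [0.0, 1.0, 0.0, 0.002]
contact_force: [0.4, -0.7, 0.5]
finger_gap: 0.752
finger_force: 0.0
```

Run:
```python
from meas import *
plan((.4525,-.147,.1),(.4525,-.147,.004))
im=snap('top','t7');h=cv2.cvtColor(im,cv2.COLOR_RGB2HSV)
m=(h[:,:,2]<95).astype(np.uint8);m[:,:290]=0;m[:,325:]=0;m[:205]=0;m[245:]=0;n,l,st,ce=cv2.connectedComponentsWithStats(m)
for i in range(1,n):
    if st[i,4]>50: print(st[i],ce[i],onplane('top',[ce[i]],.144))
```

```text
t 31.95 p [ 0.4699 -0.127   0.1548] yaw(y axis) 89.96 gap 0.752 F [ 0.4 -0.7  0.5] q [-0.43  0.01  0.65  1.97 -0.01  1.16  1.79]
(0.4525, -0.147, 0.1) -> [ 17.5 -20.1  54.7]
(0.4525, -0.147, 0.004) -> [ 17.8 -20.1 150.7]
[296 210  24  28 496] [307.28830645 223.27419355] [[0.58443671 0.00909973 0.144     ]]
```

Request:
carry_out(
  motion="0.75 17 -20 0 0; 0.75 17 -20 0 0; 0.75 17 -20 55 0; 0.75 17 -20 110 0; 0.75 17 -20 132 0; 0.75 17 -20 132 0; 0.75 17 -20 132 0",
)

```text
time: 32.88
position: [0.4552, -0.1451, 0.0232]
ee_rot: [-0.0, 1.0, -0.0, 0.001]
contact_force: [0.2, 0.6, 0.0]
finger_gap: 0.745
finger_force: 0.0
```

Run:
```python
from meas import *
plan((.4525,-.147,.004)); snap('wrist','w9')
```

```text
t 32.88 p [ 0.4552 -0.1451  0.0232] yaw(y axis) 90.03 gap 0.745 F [0.2 0.6 0. ] q [-0.37  0.2   0.67  2.11 -0.16  0.88  1.97]
(0.4525, -0.147, 0.004) -> [ 2.7 -1.9 19.2]
```

View pics/w9.png

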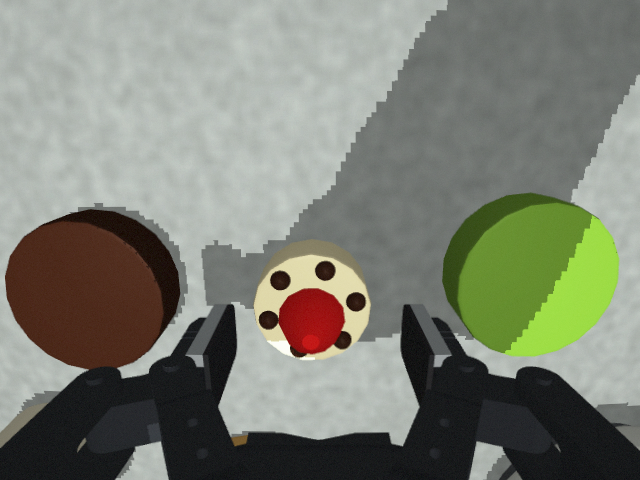

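The topper's face is at (312,308), 2–3 mm off centre, with clearance to the neighbouring rounds. I correct and grasp it.

Request:
carry_out(
  motion="0.75 2 -3 10 0; 0.75 2 -3 18.5 0; 0.3 2 -3 18.5 0; 0.3 2 -3 18.5 0; 0.3 2 -3 18.5 0; 0.3 2 -3 18.5 0; 0.3 2 -3 -40 0; 0.3 2 -3 -100 0; 0.3 2 -3 -160 0; 0.3 2 -3 -165 0",
)

```text
time: 34.17
position: [0.4544, -0.1491, 0.1917]
ee_rot: [0.0, 1.0, 0.0, 0.005]
contact_force: [0.1, 0.5, -0.4]
finger_gap: 0.551
finger_force: 31.2
```

```bash
python3 -c "
from h import *
plan((.587,.0088,.188),(.587,.0088,.156))"
```

```text
t 34.17 p [ 0.4544 -0.1491  0.1917] yaw(y axis) 89.96 gap 0.551 F [ 0.1  0.5 -0.4] q [-0.45 -0.06  0.69  1.94  0.04  1.24  1.8 ]
(0.587, 0.0088, 0.188) -> [-132.4  158.     5. ]
(0.587, 0.0088, 0.156) -> [-132.1  157.9   37. ]
```

Request:
carry_out(
  motion="0.3 -35 42 0 0; 0.3 -75 90 0 0; 0.3 -115 135 0 0; 0.3 -132 158 0 0; 0.3 -132 158 0 0; 0.3 -132 158 0 0; 0.3 -132 158 30 0; 0.3 -132 158 34 0; 0.3 -132 158 34 0; 0.3 -132 158 34 0",
)

```text
time: 35.42
position: [0.5841, 0.0091, 0.1542]
ee_rot: [0.001, 1.0, 0.0, 0.001]
contact_force: [-0.6, 0.1, -0.1]
finger_gap: 0.553
finger_force: 31.2
```

```bash
python3 -c "
from h import *
plan((.587,.0088,.149))"
```

```text
t 35.42 p [0.5841 0.0091 0.1542] yaw(y axis) 89.92 gap 0.553 F [-0.6  0.1 -0.1] q [-0.56  0.25  0.58  1.74 -0.15  1.19  1.63]
(0.587, 0.0088, 0.149) -> [-2.9 -0.3  5.2]
```

Request:
carry_out(
  motion="0.3 -2 0 3 0; 0.3 -2 0 5 0; 0.3 -2 0 5 0; 0.7 -2 0 5 0; 0.7 -2 0 5 0; 0.75 -2 0 5 0; 0.75 -2 0 -30 0; 0.75 -2 0 -90 0; 0 30 60 -90 0; 0 60 120 -80 0",
)

```text
time: 36.67
position: [0.5289, 0.1209, 0.2362]
ee_rot: [0.002, 1.0, 0.001, 0.002]
contact_force: [-0.1, 0.6, -0.5]
finger_gap: 0.334
finger_force: 0.0
```

Run:
```python
from meas import *
im=snap('top','t8');sd=snap('side','s8');
P=optics.camera_params('top')
h=cv2.cvtColor(im,cv2.COLOR_RGB2HSV);m=(((h[:,:,0]>170)|(h[:,:,0]<6))&(h[:,:,1]>150)).astype(np.uint8);n,l,st,ce=cv2.connectedComponentsWithStats(m)
for i in range(1,n):
    if st[i,4]>30: print(st[i],ce[i],onplane('top',[ce[i]],.018).round(4),onplane('top',[ce[i]],.18).round(4))
plan((.473,.4135,.1))
a=cv2.resize(im[180:330,258:548],(580,300),interpolation=cv2.INTER_CUBIC);b=cv2.resize(sd[100:300,230:430],(300,300))
cv2.imwrite('pics/c8.png',np.hstack([a,b[:,:220]])[:,:,::-1])
```

```text
[226 184   7   9  35] [229.37142857 187.74285714] [[0.6759 0.1789 0.018 ]] [[0.6467 0.1522 0.18  ]]
[301 214  12  12 111] [306.5045045  219.78378378] [[0.6058 0.0123 0.018 ]] [[0.5869 0.0101 0.18  ]]
[113 275  15  15 192] [120.015625   282.15104167] [[0.4727 0.4118 0.018 ]] [[0.4735 0.3506 0.18  ]]
[247 280  10  26 164] [251.05487805 293.27439024] [[0.4489 0.1304 0.018 ]] [[0.4532 0.1108 0.18  ]]
t 36.77 p [0.5247 0.1284 0.2337] yaw(y axis) 90.65 gap 0.156 F [-0.1  0.5 -0.5] q [-0.75  0.09  0.5   1.74 -0.05  1.33  1.34]
(0.473, 0.4135, 0.1) -> [ 48.1 285.1 135. ]
```

View pics/c8.png

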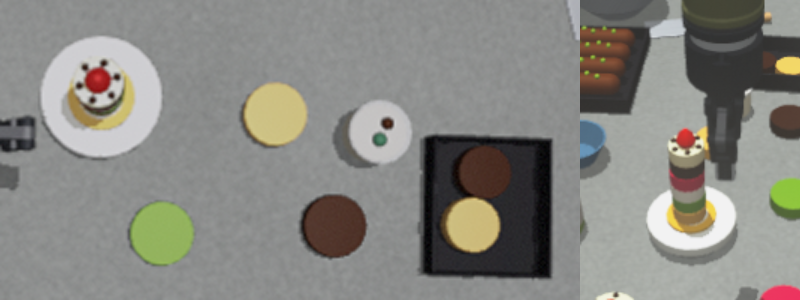

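Run:
```python
from meas import *
im=cv2.imread('pics/t8.png')[:,:,::-1].copy(); h=cv2.cvtColor(im,cv2.COLOR_RGB2HSV)
M=np.zeros(im.shape[:2],bool);M[250:316,475:530]=1
y=M&(h[:,:,0]>15)&(h[:,:,1]>60)&(h[:,:,2]>120); c=M&(im[:,:,0].astype(int)-im[:,:,2]>12)&(h[:,:,2]<110)
for nm,m,s in(('sponge',y,(493,292)),('choc',c,(500,266))):
    m=cv2.morphologyEx(m.astype(np.uint8),cv2.MORPH_OPEN,np.ones((3,3)));ys,xs=np.where(m);print(nm,xs.min(),xs.max(),ys.min(),ys.max()); print((fit('top',m,s,.026,.0005)*1000*[1,1,2]).round(1))
sd=cv2.imread('pics/s8.png'); 
a=cv2.resize(im[245:325,465:545],(400,400),interpolation=cv2.INTER_CUBIC)[:,:,::-1];b=cv2.resize(sd[110:180,325:405],(400,350),interpolation=cv2.INTER_CUBIC);b=cv2.copyMakeBorder(b,0,50,0,0,0)
cv2.imwrite('pics/c9.png',np.hstack([a,b]))
```

```text
sponge 481 507 279 305
[ 449.1 -388.3   59.5]
choc 478 513 253 295
[ 504.7 -401.6   60.4]
```

View pics/c9.png

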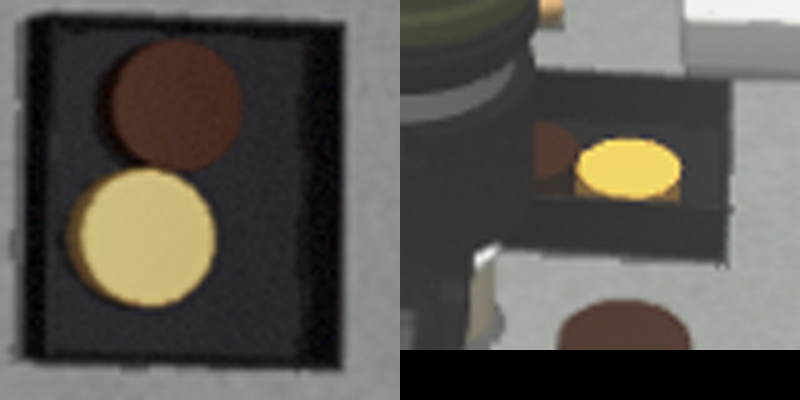

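Both wrong rounds lie flat in the tray; the sponge was nudged and now touches the chocolate, still well within limits. The cake stands complete in order. Now the bell.

Request:
carry_out(
  motion="0 10 60 20 0; 0 20 120 40 0; 0 30 180 60 0; 0 42 235 90 0; 0 52 284 130 0; 0 52 284 165 0; 0 52 284 165 0; 0 52 284 165 0",
)

```text
time: 37.78
position: [0.4782, 0.4033, 0.071]
ee_rot: [0.001, 1.0, 0.0, 0.001]
contact_force: [-0.4, -0.2, 1.2]
finger_gap: -0.002
finger_force: 0.0
```

```bash
python3 -c "
from h import *
plan((.473,.412,.02))"
```

```text
t 37.77 p [0.4782 0.4033 0.071 ] yaw(y axis) 89.85 gap -0.002 F [-0.4 -0.2  1.2] q [-0.99  0.4   0.31  1.7  -0.13  1.06  0.93]
(0.473, 0.412, 0.02) -> [ 5.4  8.6 51. ]
```

Request:
carry_out(
  motion="0 5 8 0 0; 0 5 8 45 0; 0 5 8 51 0; 0 5 8 55 0; 0 5 8 58 0; 0 5 8 58 0",
)

```text
time: 38.52
position: [0.4715, 0.4124, 0.0159]
ee_rot: [0.001, 1.0, 0.001, -0.001]
contact_force: [-8.1, -5.6, 17.9]
finger_gap: -0.0
finger_force: 9.3
```

Request:
carry_out(
  motion="0 0 0 -60 0; 0 0 0 -120 0; 0 0 20 -150 0; 0 0 20 -150 0",
)

```text
time: 39.02
position: [0.4734, 0.4354, 0.1669]
ee_rot: [-0.0, 1.0, 0.004, 0.003]
contact_force: [-0.4, 0.2, -0.5]
finger_gap: -0.001
finger_force: 0.0
```

Run:
```python
from meas import *
im=snap('top','t9'); a=cv2.imread('pics/t8.png')[:,:,::-1]
d=np.abs(im.astype(int)-a).max(2); 
for n,b in(('stack',(205,245,285,335)),('tray',(248,320,470,535)),('tub',(225,265,430,466))): print(n,d[b[0]:b[1],b[2]:b[3]].mean().round(2),(d[b[0]:b[1],b[2]:b[3]]>40).sum())
h=cv2.cvtColor(im,cv2.COLOR_RGB2HSV);m=((h[:,:,0]>170)|(h[:,:,0]<6))&(h[:,:,1]>150)
ys,xs=np.where(m[205:245,285:335]);print(xs.mean()+285,ys.mean()+205)
plan()
```

```text
stack 8.63 0
tray 5.37 0
tub 8.41 0
306.5045045045045 219.78378378378378
t 39.08 p [0.4726 0.4333 0.1642] yaw(y axis) 90.0 gap 0.002 F [-0.1  0.1 -1.3] q [-1.03  0.34  0.31  1.58 -0.11  1.23  0.87]
```

```bash
python3 -c "
from station import order
print(order.sign_off())"
```

```text
the job is handed in; nothing more can be done
None
```

I handed the job in after about 39 s of robot time; sign-off gave no verdict. The small-size cake (sponge, pistachio, mousse, raspberry, chocolate, topper) stands centred on the board, both wrong rounds lie flat in the tray, and I judged the bell pressed from about 18 N at the button.

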